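Slide the lidded tray home under the stepped tiers and lock it

TASK

Put the lidded bottom tray away for the night: keeping it flat on the table, never lifted, slide it between the bowl and the pitcher and in under the stepped tiers until it is fully home against the back of its bay; if the lock is left across the mouth, slide it clear first. Then slide the lock's grip across behind the tray to its end stop. Do not disturb the pitcher, the bowl or the tong.

Things in the scene. Friction and masses are not known exactly. Their poses are not given: they have to be found in the camera images.
- tray: Loose lidded tray: shallow white plastic tray closed by a flat bamboo lid, one solid block 110 (x) by 140 (y) by 40 mm high, about 0.5 kg, vertical corners rounded at 12 mm; too wide to grasp. Origin: centre of its underside. It goes into the bay along its own y (long) axis, +y end first; it starts turned at most 0.4 rad from that.
- stand: White stepped tier stand, fixed. Origin on the table at the centre of the mouth of its ground-level bay; +y points into the bay, x across the mouth. Bay 122 mm wide inside (walls 8 mm thick), from y = 0 to a back wall at y = 128 mm, floor is the table. A low base for the lock (8 mm high; x 62 to 137, y -32 to 2 mm; end block 38 mm high at x 129 to 137) sits beside the mouth.
- bay_home (a point): Point on the table in the bay where the tray's origin lies when the tray is fully home, its far end on the back wall: stand x = 0, y = 58 mm. The tray's near end then stands 12 mm out of the mouth (stand y = -12 mm).
- bay_roof (a point): Middle of the front lower edge of the overhang: 48 mm above the table, stand y = 15 mm. The overhang is a shallow open tray from stand y 15 to 140 mm, 138 mm wide, rim 76 mm high; above it, set back, is a top tray (stand y 55 to 140 mm, z 125 to 157 mm) on four posts.
- lock (a joint): Sliding lock, in m: 0 = drawn clear of the mouth (towards the stand's +x), 0.05 = at its end stop across the mouth. Its tongue is a plate 60 mm long in x, 8 mm thick (stand y -26 to -18 mm), 10 to 38 mm high; at 0 its inner end is at stand x = 66 mm, at 0.05 at 16 mm. Above 0.005 it blocks the bay. It slides with about 1.5 N and stays where left.
- lock_knob (a point): Top centre of the lock's upright square grip, 16 by 16 mm, from 38 to 74 mm above the table, on the middle of the tongue; at stand x = 96 mm minus the joint value, y = -22 mm.
- pitcher: Small glass pitcher, 72 mm across, 75 mm high, with a handle reaching 60 mm from its axis along its +y. Origin at the centre of its underside. Stands beside the tray's way; leave it.
- bowl: White ceramic bowl, 110 mm across the rim, 52 mm high. Origin at the centre of its underside. Stands on the other side of the tray's way; leave it.
- tong: Green plastic tong lying flat, about 200 mm long (x) and 58 mm wide, 8 mm high. Origin at its middle. Lies beside the stand; leave it.
Mind the look-alikes: they are no part of the job. Leave any green look-alike of the tray alone. Leave any purple look-alike of the bowl alone.

How it is judged:
By the outcome, as a careful person would: the job done as asked, in the order asked, and still so for the second after the job is handed in, with the robot touching nothing.
It also fails if it takes over 72 s, if anything falls off the work surface, if the arm or the gripper's body presses on something with over 40 N, if the wrist force passes 120 N, or if a joint passes its speed limit or range.

ROBOT

A 6-joint arm with a two-finger parallel gripper is mounted at the origin on the work surface. World frame = base frame: x ahead of the robot, y to its left, z up, the work surface at z = 0. Lengths are in mm, angles in rad, forces in N, time in s.
With the tool pointing down it reaches from about 350 to 875 mm from the base axis. Payload 4.2 kg.
Tool frame: the origin (TCP) lies at the very end of the fingers, on their centre line; the grasp point (between the pads) lies 19 mm behind it; z points along the fingers, y is the line along which they close (so a half turn about z gives the same grasp; the last joint's range is limited). The gripper opens to 85 mm and grips with 20 to 120 N. Pads are 22 mm wide; open, the fingers measure 114 mm over their backs; the gripper's body (76 mm by 85 mm) begins 54 mm behind the grasp point. The pads swing forward as they close: fully open they stand 13 mm farther back than shut.
Start: joints at [1.575, 0.385, 0.008, 0, -1.194, -0.259], TCP at [157.501, 604.808, 231.312] pointing down, gripper open.
Joint ranges: [-3.14, 3.14], [-1.21, 2.06], [-1.07, 1.41], [-3.16, 2.05], [-2.99, -0.16], [-3.1, 3.1]. Speed limits (rad/s): [2.79, 2.79, 3.14, 3.14, 3.14, 3.14].

INTERFACE

Orientations are given as a unit quaternion [x, y, z, w].
In Python, from bench import read_state, get_image, get_calibration, job_done gives the robot as it stands.
- The arm moves only by the shell command python3 -m creep 'ROWS'. ROWS is a JSON object of lists of equal length, an entry for each row: "translation": the shift along the world's x, y, z in cm, a list of three; "delta_rot": the turn, a rotation vector about the world's x, y, z in degrees, a list of three; "hand": the finger opening in cm, from 0 to 8.54. A call has 1 to 8 rows; each row is the pose to reach, as a shift and turn from the pose commanded when the call began; what a row does not reach only later rows make up. A row lasts 1/8 s, in which the tool goes at most 62.5 mm and 10.7 degrees, less where a joint would pass 70% of its speed; a pose out of reach is approached as far as the arm can. A call with a gripper value outside its range is refused whole. The fingers move at their own pace and stop on an object; the grip force is fixed at half the most. Time passes only in rows, so rows that repeat a pose let the fingers close. It gives the time, the measured TCP pose, the force, the opening and the grip force at its end, in the units of the state.
- read_state(): the state, without advancing time (a new reading comes with each control period).
- get_image(name): name is "side" or "top" or "wrist"; returns (picture, depth): 384x512x3 uint8, red, green, blue; 384x512 float32, mm along the optical axis (not along the pixel's ray), 0 where there is no reading.
- get_calibration(name): a dict with "intrinsics" (3x3 intrinsics, pixels), "xyz" and "attitude" of the camera in the world. Camera axes: x right, y down, z forward; pixel columns grow to the right and rows downward; lengths in mm; the calibration is good to about 2 mm. The wrist camera is an equidistant fisheye: a pixel r from the principal point sees the ray r / f radians off the axis. A picture is of the moment at which its call begins: read the wrist's pose just before it. get_calibration takes no time and is no camera call; for the wrist camera it gives the pose at the moment of the call.
- job_done(): hands the job in; it is judged then, once.
The state is a dict: "clock": time; "joints": joint angles; "joint_vel": joint speeds; "joint_efforts": joint torques, N m; "position": TCP position; "ee_rot": TCP orientation; "contact_force": force on the tool from outside, world axes, zero at the start; "wrist_torque": the same for the moment, N m; "gripper_width": finger opening in mm; "grasp_force": force on a finger pad.
Only numpy, scipy, OpenCV 4.12 (cv2) and the standard library are available. Lean on these libraries where they do the work, as an engineer would, in place of code of your own. Each camera call takes 0.05 s, during which the arm holds its last target. There are 200 camera calls.

## Working session

There is one attempt and no reset: what is moved stays moved. The work goes in short steps, Python scripts to look and compute and a shell command to move; the robot and the scene stay as the last step left them, time stands still between calls to the robot, and variables do not carry over. Pictures are saved under pics/ and viewed, at most 10 in all, crops included, and the job is handed in when it is done.

```bash
mkdir -p pics; ls
cat > h.py <<'E'
import numpy as np, cv2
from scipy.spatial.transform import Rotation as R
from bench import *
def cap(n):
    c=get_calibration(n); p,d=get_image(n); return p,d,c
def rot(c):
    a=np.array(c["attitude"],float)
    return a if a.shape==(3,3) else R.from_quat(a).as_matrix()
def rays(c,uv,fish=False):
    K=np.array(c["intrinsics"]); uv=np.atleast_2d(uv).astype(float)
    x=(uv[:,0]-K[0,2])/K[0,0]; y=(uv[:,1]-K[1,2])/K[1,1]
    if fish:
        r=np.hypot(x,y)+1e-12; v=np.c_[np.sin(r)*x/r,np.sin(r)*y/r,np.cos(r)]
    else: v=np.c_[x,y,np.ones_like(x)]
    return v@rot(c).T
def plane(c,uv,z,fish=False):
    v=rays(c,uv,fish); o=np.array(c["xyz"]); return o+v*((z-o[2])/v[:,2])[:,None]
def cloud(d,c):
    v,u=np.mgrid[:d.shape[0],:d.shape[1]]
    r=rays(c,np.c_[u.ravel(),v.ravel()]); P=np.array(c["xyz"])+r*d.ravel()[:,None]
    return P.reshape(*d.shape,3)
E
python3 - <<'E'
from h import *
s=read_state(); print(s)
for n in("top","side"):
    p,d,c=cap(n); print(n,c); cv2.imwrite(f"pics/{n}0.png",p[:,:,::-1]); np.savez(f"{n}0.npz",p=p,d=d)
E
```

```text
pics
{'clock': 0.0, 'joints': array([ 1.57460609e+00,  3.85529912e-01,  6.62905708e-03, -4.95999277e-04,
       -1.19399583e+00, -2.58630852e-01]), 'joint_vel': array([ 0.00013757, -0.00118022, -0.00063744,  0.00100562, -0.00102214,
        0.0020504 ]), 'joint_efforts': array([-6.30422733e-05, -3.92282724e+01,  1.88398755e+01,  4.18608651e+00,
       -4.68423881e-03,  4.50082553e-06]), 'position': array([157.36173157, 604.26254636, 230.23937535]), 'ee_rot': array([ 9.91882048e-01, -1.27156784e-01, -9.11144179e-05,  1.07131017e-03]), 'contact_force': array([-0.06594136, -0.33362938,  0.32161002]), 'wrist_torque': array([ 0.0007606 , -0.01399324, -0.00017145]), 'grasp_force': 0.0, 'gripper_width': 84.87103631167089}
top {'intrinsics': array([[390.16919812,   0.        , 261.10736875],
       [  0.        , 390.16919812, 195.61387335],
       [  0.        ,   0.        ,   1.        ]]), 'xyz': array([403.04662273, -41.32815404, 935.60749255]), 'attitude': array([-0.70170729,  0.70845229, -0.05910998,  0.04699196])}
side {'intrinsics': array([[378.98661374,   0.        , 261.09207644],
       [  0.        , 378.98661374, 192.01321432],
       [  0.        ,   0.        ,   1.        ]]), 'xyz': array([171.34956824, 478.93303699, 702.90466627]), 'attitude': array([-0.29180861,  0.87889116, -0.35680864,  0.12282369])}
```

View pics/top0.png

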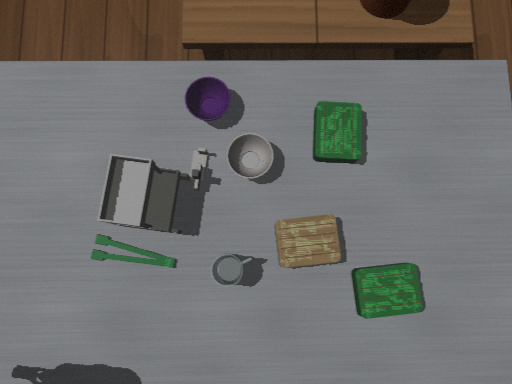

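View pics/side0.png

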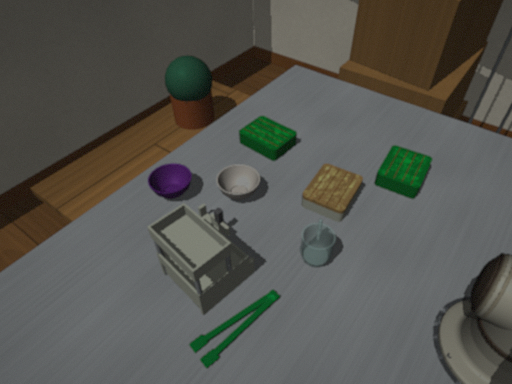

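Top view: bamboo-lidded tray at (308,241), with green look-alikes at (338,132) and (388,290). White bowl is at (250,157) and a purple look-alike at (208,99). The pitcher is at (228,269), the stand at (140,193) with its mouth to the right, the lock at (198,168) and the tong at (135,252).

```bash
cat > m.py <<'E'
from h import *
def tray(n,p,d,c):
    hsv=cv2.cvtColor(p,cv2.COLOR_RGB2HSV)
    m=cv2.inRange(hsv,(10,60,70),(30,255,255))
    if n=="top": m[:80]=0
    else: m[:150]=0; m[:,:285]=0;m[230:]=0;m[:,380:]=0
    m=cv2.morphologyEx(m,cv2.MORPH_CLOSE,np.ones((7,7)))
    m=cv2.morphologyEx(m,cv2.MORPH_OPEN,np.ones((5,5)))
    k=max(cv2.findContours(m,0,1)[0],key=cv2.contourArea)
    return k[:,0].astype(float)
def rect(k,c,z):
    P=plane(c,k,z)[:,:2].astype(np.float32); return cv2.minAreaRect(P)
E
python3 - <<'E'
from m import *
C={n:get_calibration(n) for n in("top","side")}
D={n:np.load(n+"0.npz") for n in C}
for n in C:
    p,d=D[n]["p"],D[n]["d"]; k=tray(n,p,d,C[n])
    print(n,"tray",rect(k,C[n],40), k.mean(0))
    P=cloud(d,C[n]); M=np.zeros(d.shape,np.uint8); cv2.drawContours(M,[k.astype(np.int32)],-1,1,-1)
    q=P[(M>0)&(d>0)]; print(" depth z",np.median(q[:,2]), "xy",np.median(q,0), "table z",np.median(P[...,2][d>0]))
# heights on the stand/knob region in top, depth cloud
P=cloud(D["top"]["d"],C["top"]); z=P[...,2]
g=np.clip((z+10)*1.2,0,255).astype(np.uint8)[130:290,80:290]
i=D["top"]["p"][130:290,80:290,::-1]
i=cv2.convertScaleAbs(i,alpha=1.6)
cv2.imwrite("pics/crop_top.png",cv2.resize(np.vstack([i[:150,:],cv2.applyColorMap(g,2)[:150]]),None,fx=1.95,fy=1.95,interpolation=2))
i=D["side"]["p"][150:310,140:370,::-1]
cv2.imwrite("pics/crop_side.png",cv2.resize(cv2.convertScaleAbs(i,alpha=1.4),None,fx=3.4,fy=3.4,interpolation=2))
E
```

```text
top tray ((434.1376953125, -162.331298828125), (110.00541687011719, 140.81163024902344), 5.910682201385498) [307.6453202  240.66009852]
 depth z 40.574053560411244 xy [ 433.1610083  -162.21719089   40.57405356] table z 0.323780245911621
side tray ((434.0830078125, -156.32046508789062), (110.00940704345703, 146.9686279296875), 5.625365257263184) [332.625      187.63888889]
 depth z 38.115488743047024 xy [ 432.87205601 -153.99020488   38.11548874] table z -2.0277283757640134
```

View pics/crop_top.png

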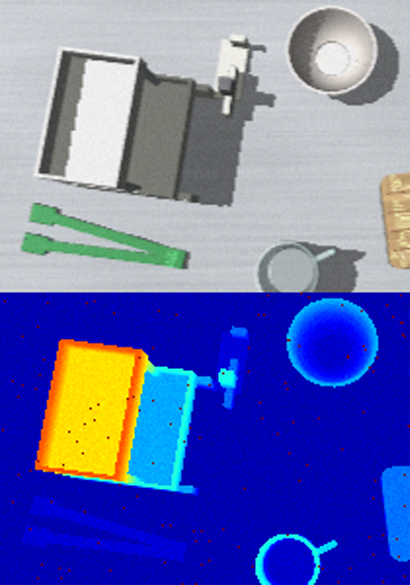

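View pics/crop_side.png

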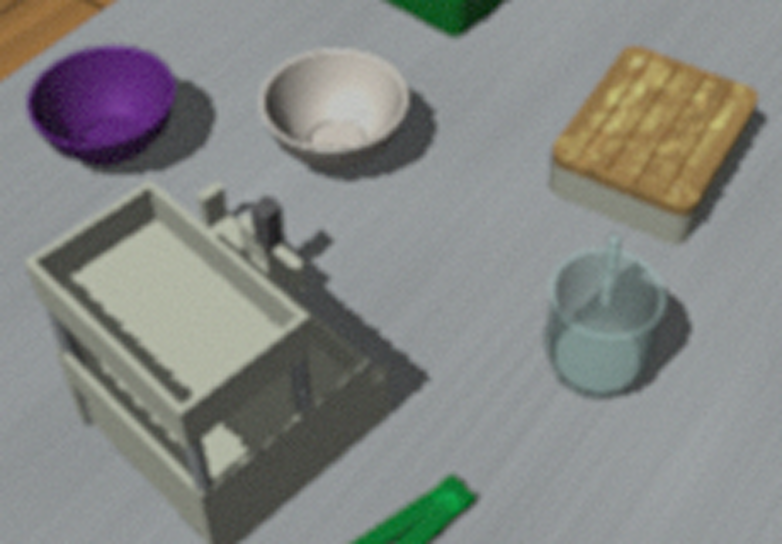

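The crops confirm the choices: bamboo-lidded tray at (308,241), lock knob (dark grip) at about (197,174). Next I measure the stand axes, lock, bowl and pitcher.

```bash
cat > meas.py <<'E'
from m import *
def comp(P,lo,hi,box):
    z=P[...,2]; m=((z>lo)&(z<hi)).astype(np.uint8); b=np.zeros_like(m); b[box[1]:box[3],box[0]:box[2]]=1; return cv2.medianBlur(m*b,3)>0
def outer(m):
    return max(cv2.findContours(m.astype(np.uint8),0,1)[0],key=cv2.contourArea)[:,0].astype(float)
C=get_calibration("top"); D=np.load("top0.npz"); P=cloud(D["d"],C)
m=comp(P,115,175,(80,140,165,240)); r=rect(outer(m),C,157); print("top tray",r)
m2=comp(P,40,90,(140,150,195,245)); print("overhang rim z max",np.percentile(P[...,2][m2],95), rect(outer(m2),C,76))
mk=comp(P,60,85,(188,160,205,185)); print("knob n",mk.sum(),P[mk].mean(0),rect(outer(mk),C,74))
a=np.deg2rad(r[2]); print(r)
# bowl & pitcher rims
for n,lo,hi,b,h in(("bowl",8,60,(220,125,280,185),52),("pitcher",15,90,(205,250,262,290),75)):
    mm=comp(P,lo,hi,b); k=outer(mm); Q=plane(C,k,h)[:,:2].astype(np.float32); print(n,cv2.minEnclosingCircle(Q), Q.min(0),Q.max(0),np.percentile(P[...,2][mm],97))
E
python3 meas.py
python3 - <<'E'
# second view: heights by depth in side for knob / stand rim
from h import *
C=get_calibration("side"); D=np.load("side0.npz"); P=cloud(D["d"],C)
g=P[205:222,212:226]; q=g.reshape(-1,3); q=q[(q[:,2]>40)&(q[:,2]<95)]; print("side knob",len(q),np.median(q,0),q.min(0),q.max(0))
q=P[200:300,145:250].reshape(-1,3); q=q[q[:,2]>145]; print("side rim",np.percentile(q[:,2],[50,95]),cv2.minAreaRect(q[:,:2].astype(np.float32)))
q=P[225:270,300:336].reshape(-1,3);q=q[q[:,2]>60]; print("side pitcher",cv2.minEnclosingCircle(q[:,:2].astype(np.float32)),np.percentile(q[:,2],95))
q=P[162:200,214:264].reshape(-1,3);q=q[(q[:,2]>40)&(q[:,2]<60)]; print("side bowl",cv2.minEnclosingCircle(q[:,:2].astype(np.float32)),np.percentile(q[:,2],95))
E
```

```text
top tray ((535.5745849609375, 214.45452880859375), (94.41902923583984, 139.11949157714844), 81.65348052978516)
overhang rim z max 76.95685672951765 ((526.8718872070312, 153.9413604736328), (75.0416259765625, 138.96676635742188), 81.88056182861328)
knob n 57 [582.742119    87.57690126  88.35132417] ((585.9894409179688, 90.05472564697266), (18.530385971069336, 15.69777774810791), 0.74317467212677)
((535.5745849609375, 214.45452880859375), (94.41902923583984, 139.11949157714844), 81.65348052978516)
bowl ((632.6885375976562, -32.36469268798828), 54.409488677978516) [580.2313 -86.0818] [685.5908   21.02556] 54.012717246911436
pitcher ((377.8611145019531, 8.320307731628418), 47.43365478515625) [336.99167  -35.509113] [405.31534  53.45068] 77.59166294848444
side knob 115 [582.68738991  95.69204123  63.57978737] [578.69175014  84.88479133  40.44505177] [594.68946241 101.80888576  75.48124789]
side rim [154.31414178 157.57581127] ((374.28082275390625, 304.0359802246094), (124.9924087524414, 521.0155639648438), 62.73386764526367)
side pitcher ((279.42523193359375, 235.3248748779297), 266.50579833984375) 74.68319571365063
side bowl ((632.197509765625, -31.27086067199707), 55.41984558105469) 51.47726324267073
```

Run:
```python
from meas import *
print('----')
def inst(pts,O,a):
    ex=np.array([np.cos(a),np.sin(a)]); ey=np.array([-ex[1],ex[0]]); q=np.asarray(pts)[:,:2]-O; return np.c_[q@ex,q@ey]
O=np.array([522.2,122.]); a=np.deg2rad(-8.2)
for n in("top","side"):
    C=get_calibration(n); D=np.load(n+"0.npz"); P=cloud(D["d"],C).reshape(-1,3)
    Q=inst(P,O,a); z=P[:,2]; near=(abs(Q[:,0])<150)&(Q[:,1]>-60)&(Q[:,1]<170)
    for lo,hi,t in((150,165,"toptray rim"),(70,82,"rim"),(20,60,"walls")):
        s=near&(z>lo)&(z<hi)
        if t!="toptray rim": s&=(abs(Q[:,0])<80)&(Q[:,1]>-10)
        if t=="rim": s&=(Q[:,1]<60)
        print(n,t,s.sum(),np.percentile(Q[s],[1,3,50,97,99],axis=0).round(1).tolist(), "ang",round(cv2.minAreaRect(P[s][:,:2].astype(np.float32))[2],2))
    s=near&(z>45)&(z<78)&(Q[:,0]>40)&(Q[:,0]<115)&(Q[:,1]<-5); print(n,"knob",s.sum(),np.percentile(Q[s],[3,50,97],axis=0).round(1).tolist())
    s=near&(z>14)&(z<45)&(Q[:,0]>0)&(Q[:,0]<150)&(Q[:,1]<-12); print(n,"tongue+block",s.sum(),np.percentile(Q[s],[1,50,99],axis=0).round(1).tolist())
print(plane(get_calibration("top"),[[252,260],[228,269]],60))
```

```text
top tray ((535.5745849609375, 214.45452880859375), (94.41902923583984, 139.11949157714844), 81.65348052978516)
overhang rim z max 76.95685672951765 ((526.8718872070312, 153.9413604736328), (75.0416259765625, 138.96676635742188), 81.88056182861328)
knob n 57 [582.742119    87.57690126  88.35132417] ((585.9894409179688, 90.05472564697266), (18.530385971069336, 15.69777774810791), 0.74317467212677)
((535.5745849609375, 214.45452880859375), (94.41902923583984, 139.11949157714844), 81.65348052978516)
bowl ((632.6885375976562, -32.36469268798828), 54.409488677978516) [580.2313 -86.0818] [685.5908   21.02556] 54.012717246911436
pitcher ((377.8611145019531, 8.320307731628418), 47.43365478515625) [336.99167  -35.509113] [405.31534  53.45068] 77.59166294848444
----
top toptray rim 625 [[-68.3, 55.0], [-67.7, 55.3], [3.7, 103.0], [68.5, 140.2], [69.1, 140.7]] ang 81.67
top rim 234 [[-68.3, 14.9], [-67.7, 15.0], [1.6, 18.3], [68.7, 57.7], [68.9, 58.4]] ang 82.34
top walls 1434 [[-68.4, 0.7], [-65.7, 6.2], [-0.3, 47.4], [64.0, 75.3], [66.1, 77.4]] ang 81.81
top knob 74 [[60.9, -29.7], [66.7, -23.4], [75.8, -14.7]]
top tongue+block 142 [[39.3, -30.6], [87.4, -23.9], [137.5, -13.1]]
side toptray rim 693 [[-68.7, 56.9], [-68.5, 57.5], [-8.5, 101.7], [69.0, 141.9], [69.9, 142.1]] ang 81.48
side rim 172 [[-69.0, 16.5], [-68.6, 16.7], [-44.0, 20.2], [61.0, 55.9], [67.1, 58.4]] ang 65.35
side walls 1533 [[-69.1, 4.6], [-68.8, 11.0], [-46.1, 96.3], [61.2, 141.8], [65.9, 142.0]] ang 81.85
side knob 106 [[60.5, -26.9], [63.5, -16.6], [74.7, -11.7]]
side tongue+block 215 [[38.6, -28.4], [71.8, -16.8], [137.1, -12.3]]
[[391.5022304  -35.37575049  60.        ]
 [372.51054326  17.65162771  60.        ]]
```

```bash
python3 -m creep '{"translation":[[3.9,-4.7,0],[7.8,-9.4,0],[11.7,-14.1,0],[15.6,-18.8,0],[19.5,-23.5,0],[23.4,-28.2,0],[27.3,-32.9,0],[31.2,-37.6,0]],"delta_rot":[[0,0,-10],[0,0,-20],[0,0,-30],[0,0,-40],[0,0,-50],[0,0,-60],[0,0,-70],[0,0,-80]],"hand":[5,5,5,5,5,5,5,5]}'
python3 -m creep '{"translation":[[3.9,-4.6,0],[7.8,-9.2,-1],[11.75,-13.75,-3],[11.75,-13.75,-6],[11.75,-13.75,-8],[11.75,-13.75,-8]],"delta_rot":[[0,0,-3.6],[0,0,-3.6],[0,0,-3.6],[0,0,-3.6],[0,0,-3.6],[0,0,-3.6]],"hand":[5,5,5,5,5,5]}'
python3 - <<'E'
from h import *
s=read_state(); print(s["joints"],R.from_quat(s["ee_rot"]).as_matrix().round(4).tolist())
p,d,c=cap("wrist"); print(c); cv2.imwrite("pics/w1.png",p[:,:,::-1])
P=None
E
```

```text
clock: 1.1
position: [470.3, 227.1, 231.2]
ee_rot: [-0.676, 0.737, 0.0, -0.0]
contact_force: [1.0, 0.9, 0.1]
gripper_width: 49.8
grasp_force: 0.0
clock: 1.85
position: [585.7, 90.5, 149.1]
ee_rot: [-0.654, 0.756, 0.001, -0.002]
contact_force: [-0.1, -0.3, 0.5]
gripper_width: 49.8
grasp_force: 0.0
[ 4.26142078e-01  4.02193199e-01 -1.84707755e-01 -5.10816716e-04
 -9.89109942e-01 -5.69752420e-01] [[-0.1434, -0.9897, -0.0049], [-0.9897, 0.1434, -0.0018], [0.0025, 0.0046, -1.0]]
{'intrinsics': array([[297.31863964,   0.        , 254.38102752],
       [  0.        , 297.31863964, 192.1680078 ],
       [  0.        ,   0.        ,   1.        ]]), 'xyz': array([575.62853054,  17.94019859, 291.49090719]), 'attitude': array([0.07083411, 0.98672111, 0.14592045, 0.0084386 ])}
```

View pics/w1.png

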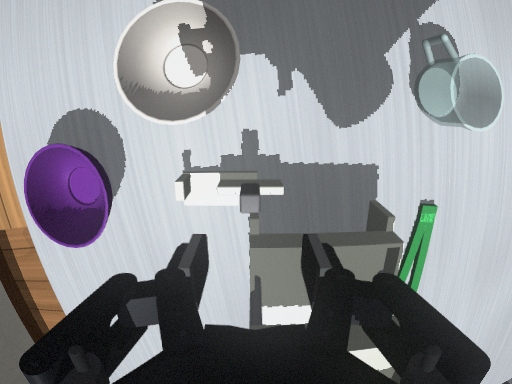

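The wrist view shows the knob at about (250,198), centred between the fingers at columns 200 and 310. I'll check the ray, then lower.

```bash
python3 - <<'E'
from h import *
c=get_calibration("wrist"); print(plane(c,[[250,203],[241,210],[259,210],[241,196],[259,196]],74,True).round(1))
E
python3 -m creep '{"translation":[[0.1,0,-2],[0.1,0,-4],[0.1,0,-6],[0.1,0,-8],[0.1,0,-9.5],[0.1,0,-10.3],[0.1,0,-10.3],[0.1,0,-10.3]],"delta_rot":[[0,0,0],[0,0,0],[0,0,0],[0,0,0],[0,0,0],[0,0,0],[0,0,0],[0,0,0]],"hand":[5,5,5,5,5,5,5,5]}'
```

```text
[[590.1  92.4  74. ]
 [597.9  97.2  74. ]
 [583.9  99.2  74. ]
 [596.1  85.8  74. ]
 [582.3  87.7  74. ]]
clock: 2.9
position: [588.6, 91.5, 49.1]
ee_rot: [-0.655, 0.756, -0.0, 0.001]
contact_force: [-0.5, -0.1, 0.1]
gripper_width: 49.7
grasp_force: 0.0
```

```bash
python3 -m creep '{"translation":[[0,0,0],[0,0,0],[0,0,0],[0,0,0],[0,0,0],[0,0,0]],"delta_rot":[[0,0,0],[0,0,0],[0,0,0],[0,0,0],[0,0,0],[0,0,0]],"hand":[3,2,1,1,1,1]}'
python3 -m creep '{"translation":[[0.3,-0.04,0],[0.7,-0.1,0],[1.1,-0.16,0],[1.5,-0.22,0],[1.9,-0.27,0],[2.2,-0.32,0],[2.4,-0.35,0],[2.4,-0.35,0]],"delta_rot":[[0,0,0],[0,0,0],[0,0,0],[0,0,0],[0,0,0],[0,0,0],[0,0,0],[0,0,0]],"hand":[1,1,1,1,1,1,1,1]}'
```

```text
clock: 3.65
position: [588.4, 91.4, 48.9]
ee_rot: [-0.655, 0.756, -0.0, 0.0]
contact_force: [-1.0, -0.8, 5.7]
gripper_width: 15.1
grasp_force: 59.3
clock: 4.65
position: [612.3, 87.9, 48.9]
ee_rot: [-0.655, 0.756, -0.0, 0.0]
contact_force: [-0.7, 0.1, 5.1]
gripper_width: 15.0
grasp_force: 59.6
```

```bash
python3 -m creep '{"translation":[[0.1,-0.01,0],[0.2,-0.03,0],[0.3,-0.04,0],[0.3,-0.04,0]],"delta_rot":[[0,0,0],[0,0,0],[0,0,0],[0,0,0]],"hand":[1,1,1,1]}'
```

```text
clock: 5.15
position: [615.1, 87.5, 48.9]
ee_rot: [-0.655, 0.756, -0.0, 0.0]
contact_force: [-1.1, -0.1, 5.7]
gripper_width: 14.7
grasp_force: 59.7
```

```bash
python3 -m creep '{"translation":[[0.1,-0.01,0],[0.2,-0.03,0],[0.2,-0.03,0]],"delta_rot":[[0,0,0],[0,0,0],[0,0,0]],"hand":[1,1,1]}'
```

```text
clock: 5.52
position: [616.7, 87.3, 48.9]
ee_rot: [-0.655, 0.756, 0.0, -0.0]
contact_force: [-1.7, 0.4, 6.7]
gripper_width: 14.6
grasp_force: 59.7
```

```bash
python3 -m creep '{"translation":[[0,0,0],[0,0,0],[0,0,0],[0,0,3],[0,0,6],[0,0,9],[0,0,12]],"delta_rot":[[0,0,0],[0,0,0],[0,0,0],[0,0,0],[0,0,0],[0,0,0],[0,0,0]],"hand":[3.5,3.5,3.5,3.5,3.5,3.5,3.5]}'
python3 -m creep '{"translation":[[-3.5,-3,0],[-7,-6,0],[-10.5,-9,0],[-14,-12,0],[-17.5,-15,0],[-21,-18,0],[-24.5,-21,0],[-27.7,-23.5,0]],"delta_rot":[[0,0,-10],[0,0,-20],[0,0,-30],[0,0,-40],[0,0,-50],[0,0,-60],[0,0,-70],[0,0,-80]],"hand":[7,7,7,7,7,7,7,7]}'
python3 -m creep '{"translation":[[0,0,-1],[0,0,-1],[0,0,-1]],"delta_rot":[[0,0,-10],[0,0,-10],[0,0,-10]],"hand":[7,7,7]}'
python3 - <<'E'
from m import *
p,d,c=cap("top"); cv2.imwrite("pics/top1.png",p[:,:,::-1]); print(rect(tray("top",p,d,c),c,40))
P=cloud(d,c).reshape(-1,3); O=np.array([522.3,122.5]);a=np.deg2rad(-8.25); ex=np.array([np.cos(a),np.sin(a)]);ey=np.array([-ex[1],ex[0]])
q=P[:,:2]-O; Q=np.c_[q@ex,q@ey]; s=(P[:,2]>45)&(P[:,2]<80)&(Q[:,0]>40)&(Q[:,0]<125)&(Q[:,1]<-5)&(Q[:,1]>-45)
print("knob",s.sum(),np.percentile(Q[s],[3,50,97],axis=0).round(1).tolist(),read_state()["joints"])
E
```

```text
clock: 6.4
position: [616.8, 87.0, 169.0]
ee_rot: [-0.655, 0.756, 0.0, -0.0]
contact_force: [0.4, -0.1, -0.3]
gripper_width: 35.4
grasp_force: 0.0
clock: 7.4
position: [338.5, -148.7, 168.3]
ee_rot: [-0.013, 1.0, 0.0, 0.0]
contact_force: [0.8, -0.3, 0.6]
gripper_width: 70.3
grasp_force: 0.0
clock: 7.78
position: [340.5, -147.8, 158.6]
ee_rot: [0.07, 0.998, -0.0, 0.0]
contact_force: [0.5, 0.4, -0.4]
gripper_width: 70.1
grasp_force: 0.0
((434.1376647949219, -162.331298828125), (110.00541687011719, 140.81161499023438), 5.910671234130859)
knob 75 [[88.2, -30.4], [93.6, -23.8], [103.1, -15.2]] [ 3.58617016e-02  1.79171688e-02 -6.74059358e-01  1.16365778e-04
 -8.78299025e-01 -1.74723100e+00]
```

```bash
python3 -m creep '{"translation":[[0,0,-4],[0,0,-8],[0,0,-11.5],[0,0,-13.5],[0,0,-14.3],[0,0,-14.3]],"delta_rot":[[0,0,0],[0,0,0],[0,0,0],[0,0,0],[0,0,0],[0,0,0]],"hand":[7,7,7,7,7,7]}'
python3 -m creep '{"translation":[[0.6,-0.09,0],[1.2,-0.17,0],[1.8,-0.26,0],[2.4,-0.35,0],[2.9,-0.42,0],[3.4,-0.49,0],[3.9,-0.56,0],[4.3,-0.62,0]],"delta_rot":[[0,0,0],[0,0,0],[0,0,0],[0,0,0],[0,0,0],[0,0,0],[0,0,0],[0,0,0]],"hand":[7,7,7,7,7,7,7,7]}'
python3 -m creep '{"translation":[[0.5,-0.07,0],[1,-0.14,0],[1.4,-0.2,0],[1.8,-0.26,0],[2.2,-0.32,0],[2.5,-0.36,0],[2.5,-0.36,0]],"delta_rot":[[0,0,0],[0,0,0],[0,0,0],[0,0,0],[0,0,0],[0,0,0],[0,0,0]],"hand":[7,7,7,7,7,7,7]}'
cat > t.py <<'E'
from m import *
O=np.array([522.3,122.5]);a=np.deg2rad(-8.25); ex=np.array([np.cos(a),np.sin(a)]);ey=np.array([-ex[1],ex[0]])
p,d,c=cap("top"); r=rect(tray("top",p,d,c),c,40); q=np.array(r[0])-O
t=read_state()["position"][:2]-O
print(r,"tray in stand",q@ex,q@ey,"tcp",t@ex,t@ey,"bowl/pitch ok"); cv2.imwrite("pics/last.png",p[:,:,::-1])
E
python3 t.py
```

```text
clock: 8.57
position: [340.4, -147.8, 15.3]
ee_rot: [0.071, 0.997, -0.0, -0.0]
contact_force: [-1.0, -0.0, 0.7]
gripper_width: 70.2
grasp_force: 0.0
clock: 9.57
position: [380.5, -154.0, 14.8]
ee_rot: [0.072, 0.997, 0.0, -0.003]
contact_force: [-4.5, 2.7, 2.2]
gripper_width: 70.1
grasp_force: 2.0
clock: 10.45
position: [406.2, -157.8, 15.2]
ee_rot: [0.072, 0.997, -0.0, -0.002]
contact_force: [-5.2, 1.6, 2.0]
gripper_width: 69.9
grasp_force: 2.8
((495.80950927734375, -182.84046936035156), (142.00311279296875, 62.6427001953125), 89.44705963134766) tray in stand 17.597753667323875 -305.9818089262679 tcp -74.71063754142578 -294.0404815325957 bowl/pitch ok
```

```bash
python3 -m creep '{"translation":[[0.3,-0.04,0],[0.6,-0.09,0],[0.9,-0.13,0],[0.9,-0.13,0]],"delta_rot":[[0,0,0],[0,0,0],[0,0,0],[0,0,0]],"hand":[7,7,7,7]}'
python3 t.py
python3 -m creep '{"translation":[[-2,0.29,0],[-4,0.58,3],[-4,0.58,8],[-4,0.58,13],[-4,0.58,16],[-8,0.58,16]],"delta_rot":[[0,0,0],[0,0,0],[0,0,0],[0,0,0],[0,0,10],[0,0,20]],"hand":[7,7,7,7,6,6]}'
python3 t.py
```

```text
clock: 11.0
position: [416.8, -159.2, 15.3]
ee_rot: [0.072, 0.997, 0.0, -0.0]
contact_force: [-2.6, -1.3, -2.5]
gripper_width: 69.9
grasp_force: 1.2
((508.57684326171875, -184.35549926757812), (144.51687622070312, 60.57150650024414), 89.46148681640625) tray in stand 30.450359064733494 -305.6491421457729 tcp -63.92349197285052 -293.9116313590568 bowl/pitch ok
clock: 11.8
position: [342.5, -153.5, 179.2]
ee_rot: [-0.107, 0.994, -0.001, 0.006]
contact_force: [-0.2, -0.5, -0.7]
gripper_width: 60.0
grasp_force: 0.0
((477.9141845703125, -181.76560974121094), (141.04039001464844, 110.5768814086914), 81.75418853759766) tray in stand -0.26661367160083593 -307.48591967714435 tcp -146.68381147930174 -299.59824201615106 bowl/pitch ok
```

View pics/last.png

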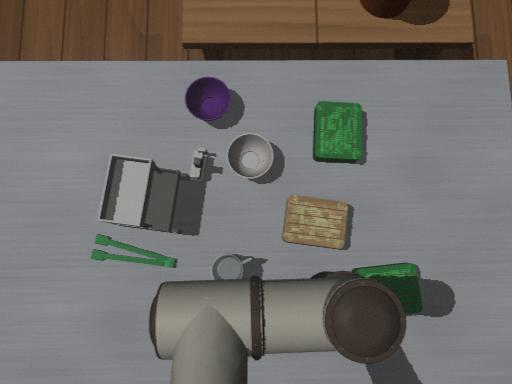

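```bash
python3 - <<'E'
from m import *
O=np.array([522.3,122.5]);a=np.deg2rad(-8.25); ex=np.array([np.cos(a),np.sin(a)]);ey=np.array([-ex[1],ex[0]])
p=cv2.imread("pics/top0.png"); m=cv2.inRange(cv2.cvtColor(p,cv2.COLOR_BGR2HSV),(50,120,40),(75,255,255)); m[:,:290]=0
c=get_calibration("top")
for k in cv2.findContours(m,0,1)[0]:
    if cv2.contourArea(k)>500:
        q=plane(c,k[:,0],40)[:,:2]-O; Q=np.c_[q@ex,q@ey]; print(Q.min(0),Q.max(0), Q[Q[:,0].argmin()],Q[Q[:,1].argmin()],Q[Q[:,1].argmax()],Q[Q[:,0].argmax()])
E
python3 -m creep '{"translation":[[2,-2,0],[4,-4,0],[6,-6,0],[8,-8,0],[10,-10,0],[12,-12,0],[12.7,-12.5,0],[12.7,-12.5,0]],"delta_rot":[[0,0,10],[0,0,20],[0,0,30],[0,0,40],[0,0,50],[0,0,60],[0,0,70],[0,0,70]],"hand":[5.4,5.4,5.4,5.4,5.4,5.4,5.4,5.4]}'
```

```text
[-198.08741981 -564.70880656] [ -67.6994608  -409.62537959] [-198.08741981 -439.11172191] [-166.31836219 -564.70880656] [-102.71940117 -409.62537959] [ -67.6994608  -537.00828123]
[ 151.85368434 -395.01969021] [ 296.78584646 -277.49964846] [ 151.85368434 -299.08149831] [ 170.02611457 -395.01969021] [ 258.53513109 -277.49964846] [ 296.78584646 -368.30097694]
clock: 12.85
position: [465.5, -278.9, 175.5]
ee_rot: [-0.654, 0.757, -0.001, 0.001]
contact_force: [0.1, 0.5, 0.5]
gripper_width: 54.0
grasp_force: 0.0
```

```bash
python3 -m creep '{"translation":[[-0.1,0,-4],[-0.1,0,-8],[-0.1,0,-12],[-0.1,0,-14.7],[-0.1,0,-15.7],[-0.1,0,-15.7]],"delta_rot":[[0,0,0],[0,0,0],[0,0,0],[0,0,0],[0,0,0],[0,0,0]],"hand":[5.4,5.4,5.4,5.4,5.4,5.4]}'
python3 -m creep '{"translation":[[0.115,0.79,0],[0.23,1.58,0],[0.34,2.37,0],[0.46,3.17,0],[0.57,3.96,0],[0.69,4.75,0],[0.8,5.54,0],[0.92,6.33,0]],"delta_rot":[[0,0,0],[0,0,0],[0,0,0],[0,0,0],[0,0,0],[0,0,0],[0,0,0],[0,0,0]],"hand":[5.4,5.4,5.4,5.4,5.4,5.4,5.4,5.4]}'
python3 -m creep '{"translation":[[0.115,0.79,0],[0.23,1.58,0],[0.34,2.37,0],[0.46,3.17,0],[0.57,3.96,0],[0.69,4.75,0],[0.8,5.54,0],[0.92,6.33,0]],"delta_rot":[[0,0,0],[0,0,0],[0,0,0],[0,0,0],[0,0,0],[0,0,0],[0,0,0],[0,0,0]],"hand":[5.4,5.4,5.4,5.4,5.4,5.4,5.4,5.4]}'
python3 -m creep '{"translation":[[0.115,0.79,0],[0.23,1.58,0],[0.34,2.37,0],[0.46,3.17,0],[0.57,3.96,0],[0.69,4.75,0],[0.8,5.54,0],[0.92,6.33,0]],"delta_rot":[[0,0,0],[0,0,0],[0,0,0],[0,0,0],[0,0,0],[0,0,0],[0,0,0],[0,0,0]],"hand":[5.4,5.4,5.4,5.4,5.4,5.4,5.4,5.4]}'
python3 t.py
```

```text
clock: 13.6
position: [463.4, -278.2, 18.6]
ee_rot: [-0.654, 0.756, -0.0, 0.0]
contact_force: [-0.4, -0.1, 0.1]
gripper_width: 53.9
grasp_force: 0.0
clock: 14.6
position: [473.0, -215.3, 19.5]
ee_rot: [-0.655, 0.756, -0.001, 0.0]
contact_force: [-1.2, -5.1, 3.0]
gripper_width: 54.0
grasp_force: 3.1
clock: 15.6
position: [481.9, -151.9, 19.4]
ee_rot: [-0.655, 0.756, -0.001, 0.0]
contact_force: [-1.6, -6.4, 4.5]
gripper_width: 54.2
grasp_force: 3.4
clock: 16.6
position: [490.5, -88.8, 19.4]
ee_rot: [-0.655, 0.756, -0.0, -0.0]
contact_force: [-1.0, -7.6, 5.3]
gripper_width: 54.2
grasp_force: 3.8
((538.64892578125, -90.87107849121094), (67.38697052001953, 58.745880126953125), 89.4930191040039) tray in stand 46.796912582215555 -208.81703350894486 tcp -1.0824115596884152 -212.79797227399717 bowl/pitch ok
```

View pics/last.png

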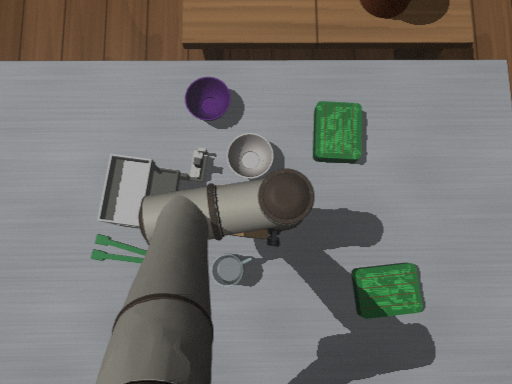

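The arm hides the tray from above here; the side camera should show its leading end.

Run:
```python
from m import *
O=np.array([522.3,122.5]);a=np.deg2rad(-8.25); ex=np.array([np.cos(a),np.sin(a)]);ey=np.array([-ex[1],ex[0]])
p,d,c=cap("side"); cv2.imwrite("pics/side1.png",cv2.resize(cv2.convertScaleAbs(p[100:340,120:440,::-1],alpha=1.4),None,fx=2.4,fy=2.4))
P=cloud(d,c).reshape(-1,3); q=P[:,:2]-O; Q=np.c_[q@ex,q@ey]
s=(P[:,2]>34)&(P[:,2]<44)&(abs(Q[:,0])<70)&(Q[:,1]<-20)&(Q[:,1]>-210)
print(s.sum(),np.percentile(Q[s],[1,5,50,95,99],axis=0).round(1).tolist())
for lo in range(-200,-40,15):
    t=s&(Q[:,1]>lo)&(Q[:,1]<lo+15)
    if t.sum()>5: print(lo,t.sum(),np.percentile(Q[t,0],[2,98]).round(1))
```

```text
2192 [[-55.8, -202.2], [-51.7, -194.3], [-4.3, -126.8], [47.9, -65.8], [53.1, -61.2]]
-200 199 [-52.3  50.5]
-185 214 [-55.   51.7]
-170 217 [-54.6  51.6]
-155 227 [-54.6  52. ]
-140 228 [-55.3  52.2]
-125 231 [-54.3  51.7]
-110 243 [-55.3  51.4]
-95 251 [-56.   52.3]
-80 250 [-54.5  51.2]
-65 91 [-50.4  43.3]
```

View pics/side1.png

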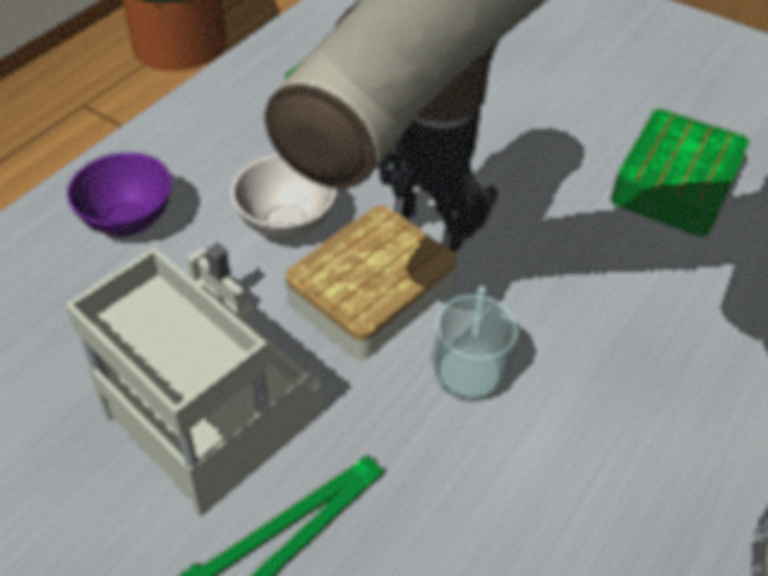

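The side view shows the tray aligned and centred (x about -1.5, far end at stand y = -60), clear of the bowl and pitcher. I'll continue the push.

```bash
python3 -m creep '{"translation":[[0.115,0.79,0],[0.23,1.58,0],[0.34,2.37,0],[0.46,3.17,0],[0.57,3.96,0],[0.69,4.75,0],[0.8,5.54,0],[0.92,6.33,0]],"delta_rot":[[0,0,0],[0,0,0],[0,0,0],[0,0,0],[0,0,0],[0,0,0],[0,0,0],[0,0,0]],"hand":[5.4,5.4,5.4,5.4,5.4,5.4,5.4,5.4]}'
python3 -m creep '{"translation":[[0.07,0.5,0],[0.14,1,0],[0.22,1.5,0],[0.29,2,0],[0.36,2.5,0],[0.43,3,0],[0.51,3.5,0],[0.58,4,0]],"delta_rot":[[0,0,0],[0,0,0],[0,0,0],[0,0,0],[0,0,0],[0,0,0],[0,0,0],[0,0,0]],"hand":[5.4,5.4,5.4,5.4,5.4,5.4,5.4,5.4]}'
python3 -m creep '{"translation":[[0.07,0.5,0],[0.14,1,0],[0.22,1.5,0],[0.29,2,0],[0.36,2.5,0],[0.43,3,0],[0.51,3.5,0],[0.58,4,0]],"delta_rot":[[0,0,0],[0,0,0],[0,0,0],[0,0,0],[0,0,0],[0,0,0],[0,0,0],[0,0,0]],"hand":[5.4,5.4,5.4,5.4,5.4,5.4,5.4,5.4]}'
```

```text
clock: 17.7
position: [499.0, -25.9, 18.9]
ee_rot: [-0.655, 0.756, 0.0, -0.001]
contact_force: [-1.5, -8.9, 6.9]
gripper_width: 54.0
grasp_force: 4.2
clock: 18.7
position: [504.4, 13.7, 18.9]
ee_rot: [-0.655, 0.756, 0.0, -0.002]
contact_force: [-1.9, -9.2, 7.6]
gripper_width: 53.7
grasp_force: 4.4
clock: 19.7
position: [509.9, 53.4, 18.9]
ee_rot: [-0.655, 0.756, 0.0, -0.002]
contact_force: [-1.7, -9.5, 7.6]
gripper_width: 54.1
grasp_force: 4.6
```

```bash
python3 -m creep '{"translation":[[0.08,0.5,0],[0.15,1,0],[0.23,1.5,0],[0.3,2,0],[0.38,2.5,0],[0.46,3,0],[0.54,3.5,0],[0.61,4,0]],"delta_rot":[[0,0,0],[0,0,0],[0,0,0],[0,0,0],[0,0,0],[0,0,0],[0,0,0],[0,0,0]],"hand":[5.4,5.4,5.4,5.4,5.4,5.4,5.4,5.4]}'
python3 -m creep '{"translation":[[0.02,0.15,0],[0.05,0.3,0],[0.06,0.4,0],[0.06,0.4,0]],"delta_rot":[[0,0,0],[0,0,0],[0,0,0],[0,0,0]],"hand":[5.4,5.4,5.4,5.4]}'
```

```text
clock: 20.7
position: [515.7, 93.0, 18.8]
ee_rot: [-0.654, 0.756, 0.0, -0.003]
contact_force: [-1.3, -9.4, 7.9]
gripper_width: 54.3
grasp_force: 4.8
clock: 21.2
position: [516.3, 97.0, 18.8]
ee_rot: [-0.655, 0.756, 0.0, -0.002]
contact_force: [-0.6, -8.9, 7.8]
gripper_width: 54.0
grasp_force: 4.3
```

```bash
python3 -m creep '{"translation":[[0.02,0.1,0],[0.03,0.2,0],[0.03,0.2,0]],"delta_rot":[[0,0,0],[0,0,0],[0,0,0]],"hand":[5.4,5.4,5.4]}'
python3 -m creep '{"translation":[[0.01,0.1,0],[0.02,0.15,0],[0.02,0.15,0]],"delta_rot":[[0,0,0],[0,0,0],[0,0,0]],"hand":[5.4,5.4,5.4]}'
```

```text
clock: 21.58
position: [516.6, 99.1, 18.7]
ee_rot: [-0.654, 0.756, 0.0, -0.002]
contact_force: [-1.6, -8.4, 7.5]
gripper_width: 53.7
grasp_force: 4.3
clock: 21.95
position: [516.8, 100.5, 18.7]
ee_rot: [-0.654, 0.756, 0.0, -0.002]
contact_force: [-1.1, -8.3, 6.6]
gripper_width: 54.3
grasp_force: 4.4
```

```bash
python3 -m creep '{"translation":[[0.02,0.1,0],[0.02,0.15,0],[0.02,0.15,0]],"delta_rot":[[0,0,0],[0,0,0],[0,0,0]],"hand":[5.4,5.4,5.4]}'
python3 -m creep '{"translation":[[0.01,0.1,0],[0.02,0.15,0],[0.02,0.15,0]],"delta_rot":[[0,0,0],[0,0,0],[0,0,0]],"hand":[5.4,5.4,5.4]}'
python3 -m creep '{"translation":[[0.01,0.1,0],[0.01,0.1,0]],"delta_rot":[[0,0,0],[0,0,0]],"hand":[5.4,5.4]}'
```

```text
clock: 22.32
position: [516.8, 100.8, 18.7]
ee_rot: [-0.654, 0.756, -0.0, -0.003]
contact_force: [-0.1, -13.7, 7.6]
gripper_width: 54.0
grasp_force: 6.5
clock: 22.7
position: [516.8, 100.9, 18.7]
ee_rot: [-0.654, 0.756, -0.0, -0.004]
contact_force: [1.5, -19.2, 8.2]
gripper_width: 53.9
grasp_force: 9.3
clock: 22.95
position: [516.7, 100.9, 18.7]
ee_rot: [-0.654, 0.756, -0.001, -0.005]
contact_force: [2.7, -23.8, 9.1]
gripper_width: 53.7
grasp_force: 11.1
```

```bash
python3 -m creep '{"translation":[[-0.15,-1,0],[-0.4,-3,0],[-0.7,-5,0],[-0.7,-5,4],[-0.7,-5,8],[-0.7,-5,13],[-0.7,-5,13]],"delta_rot":[[0,0,0],[0,0,0],[0,0,0],[0,0,0],[0,0,0],[0,0,0],[0,0,0]],"hand":[5.4,5.4,5.4,5.4,5.4,5.4,5.4]}'
cat > chk.py <<'E'
from m import *
O=np.array([522.3,122.5]);a=np.deg2rad(-8.25); ex=np.array([np.cos(a),np.sin(a)]);ey=np.array([-ex[1],ex[0]])
for n in("side","top"):
    p,d,c=cap(n); cv2.imwrite(f"pics/{n}2.png",cv2.resize(p[110:310,80:330,::-1],None,fx=2.8,fy=2.8))
    P=cloud(d,c).reshape(-1,3); q=P[:,:2]-O; Q=np.c_[q@ex,q@ey]
    hs=cv2.cvtColor(p,cv2.COLOR_RGB2HSV).reshape(-1,3)
    s=(P[:,2]>33)&(P[:,2]<46)&(abs(Q[:,0])<62)&(Q[:,1]<14)&(Q[:,1]>-40)&(hs[:,1]>70)
    print(n,"lid",s.sum(),np.percentile(Q[s],[1,5,50,95,99],axis=0).round(1).tolist() if s.sum() else "")
    s=(P[:,2]>45)&(P[:,2]<80)&(Q[:,0]>30)&(Q[:,0]<125)&(Q[:,1]<-5)&(Q[:,1]>-45)
    print("knob",s.sum(),np.percentile(Q[s],[3,50,97],axis=0).round(1).tolist() if s.sum() else "")
E
python3 chk.py
```

```text
clock: 23.82
position: [514.5, 56.9, 152.4]
ee_rot: [-0.655, 0.756, -0.002, 0.005]
contact_force: [-0.6, -0.6, 0.3]
gripper_width: 54.2
grasp_force: 0.0
side lid 152 [[-50.7, -10.6], [-48.1, -9.8], [-3.2, -5.4], [43.6, -1.6], [47.9, -1.1]]
knob 105 [[87.5, -27.6], [90.7, -17.7], [103.0, -12.1]]
top lid 191 [[-56.1, -11.2], [-54.3, -9.9], [-36.0, 1.3], [-18.2, 12.4], [-16.2, 13.6]]
knob 0
```

```bash
python3 -m creep '{"translation":[[0,0,0],[0,0,0]],"delta_rot":[[0,0,0],[0,0,0]],"hand":[5,5]}'
```

```text
clock: 24.18
position: [511.4, 56.2, 147.0]
ee_rot: [-0.655, 0.756, 0.0, -0.001]
contact_force: [0.5, -0.4, 0.1]
gripper_width: 49.9
grasp_force: 0.0
```

```bash
python3 -m creep '{"translation":[[5,1.5,0],[10.3,3.08,0],[10.3,3.08,-3],[10.3,3.08,-6],[10.3,3.08,-8.5],[10.3,3.08,-9.8],[10.3,3.08,-9.8],[10.3,3.08,-9.8]],"delta_rot":[[0,0,0],[0,0,0],[0,0,0],[0,0,0],[0,0,0],[0,0,0],[0,0,0],[0,0,0]],"hand":[5,5,5,5,5,5,5,5]}'
python3 -m creep '{"translation":[[0,0,0],[0,0,0],[0,0,0],[0,0,0],[0,0,0],[0,0,0]],"delta_rot":[[0,0,0],[0,0,0],[0,0,0],[0,0,0],[0,0,0],[0,0,0]],"hand":[3,2,1,1,1,1]}'
```

```text
clock: 25.18
position: [615.9, 87.6, 51.3]
ee_rot: [-0.655, 0.756, -0.0, 0.001]
contact_force: [1.3, 0.9, 0.7]
gripper_width: 50.2
grasp_force: 0.0
clock: 25.92
position: [615.7, 87.4, 51.3]
ee_rot: [-0.655, 0.756, -0.0, 0.001]
contact_force: [-0.3, 0.2, 6.1]
gripper_width: 15.1
grasp_force: 59.5
```

```bash
python3 -m creep '{"translation":[[-0.4,0.06,0],[-1,0.14,0],[-1.7,0.25,0],[-2.4,0.35,0],[-3.1,0.45,0],[-3.8,0.55,0],[-4.4,0.64,0],[-4.6,0.67,0]],"delta_rot":[[0,0,0],[0,0,0],[0,0,0],[0,0,0],[0,0,0],[0,0,0],[0,0,0],[0,0,0]],"hand":[1,1,1,1,1,1,1,1]}'
python3 -m creep '{"translation":[[-0.1,0.01,0],[-0.2,0.03,0],[-0.3,0.04,0],[-0.3,0.04,0]],"delta_rot":[[0,0,0],[0,0,0],[0,0,0],[0,0,0]],"hand":[1,1,1,1]}'
python3 -m creep '{"translation":[[-0.1,0.01,0],[-0.1,0.01,0]],"delta_rot":[[0,0,0],[0,0,0]],"hand":[1,1]}'
```

```text
clock: 26.92
position: [569.8, 94.1, 51.3]
ee_rot: [-0.655, 0.756, -0.001, 0.001]
contact_force: [2.5, -1.4, 5.3]
gripper_width: 14.7
grasp_force: 59.6
clock: 27.42
position: [567.1, 94.4, 51.2]
ee_rot: [-0.655, 0.756, -0.001, 0.001]
contact_force: [2.0, -1.0, 5.3]
gripper_width: 14.6
grasp_force: 59.7
clock: 27.68
position: [567.0, 94.5, 51.3]
ee_rot: [-0.655, 0.756, -0.001, 0.002]
contact_force: [4.2, -2.8, 4.4]
gripper_width: 14.8
grasp_force: 59.5
```

```bash
python3 -m creep '{"translation":[[-0.1,0.01,0],[-0.2,0.03,0],[-0.2,0.03,0]],"delta_rot":[[0,0,0],[0,0,0],[0,0,0]],"hand":[1,1,1]}'
python3 -m creep '{"translation":[[-0.1,0.01,0],[-0.1,0.01,0]],"delta_rot":[[0,0,0],[0,0,0]],"hand":[1,1]}'
```

```text
clock: 28.05
position: [566.8, 94.6, 51.3]
ee_rot: [-0.655, 0.756, -0.002, 0.003]
contact_force: [9.6, -5.8, -0.1]
gripper_width: 14.7
grasp_force: 59.2
clock: 28.3
position: [566.8, 94.7, 51.3]
ee_rot: [-0.655, 0.755, -0.003, 0.004]
contact_force: [11.2, -6.4, -1.6]
gripper_width: 15.0
grasp_force: 59.0
```

```bash
python3 -m creep '{"translation":[[0.3,0,0],[0.3,0,0],[0.3,0,0],[0.3,0,4],[0.3,0,8],[0.3,0,12],[0,-5,14],[0,-10,14]],"delta_rot":[[0,0,0],[0,0,0],[0,0,0],[0,0,0],[0,0,0],[0,0,0],[0,0,0],[0,0,0]],"hand":[3.5,3.5,3.5,3.5,3.5,3.5,3.5,3.5]}'
python3 -m creep '{"translation":[[-3,-5,0],[-6,-10,0],[-10,-14,0],[-14,-17,0],[-16,-19,0],[-16,-19,0]],"delta_rot":[[0,0,0],[0,0,0],[0,0,0],[0,0,0],[0,0,0],[0,0,0]],"hand":[3.5,3.5,3.5,3.5,3.5,3.5]}'
python3 chk.py
```

```text
clock: 29.3
position: [562.6, -5.2, 192.5]
ee_rot: [-0.656, 0.755, -0.001, 0.002]
contact_force: [0.9, 0.0, 0.1]
gripper_width: 35.1
grasp_force: 0.0
clock: 30.05
position: [400.4, -195.6, 190.3]
ee_rot: [-0.654, 0.757, 0.0, 0.0]
contact_force: [-0.2, -0.1, -0.4]
gripper_width: 34.7
grasp_force: 0.0
side lid 152 [[-51.1, -10.3], [-47.0, -9.4], [-1.8, -5.6], [44.9, -1.4], [48.6, -1.1]]
knob 107 [[37.7, -27.1], [40.9, -17.7], [52.2, -11.8]]
top lid 494 [[-54.7, -11.4], [-50.0, -10.1], [-3.3, 1.6], [44.7, 12.7], [50.3, 13.7]]
knob 73 [[38.7, -30.2], [44.7, -23.7], [53.7, -14.9]]
```

View pics/side2.png

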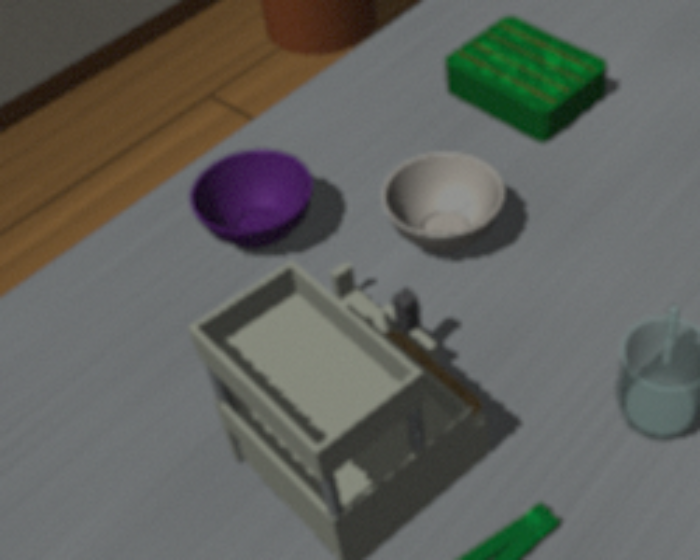

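The side view shows the tray home in its bay (front edge at about (435,370)). The lock is across the mouth with its knob at (405,305), 50 mm from its start. The bowl, pitcher and tong look where they were.

```bash
python3 -c "
from bench import job_done; print(job_done())"
```

```text
the job is handed in; nothing more can be done
None
```

The tray is fully home in its bay and the lock is slid across behind it to its end stop; I saw no sign that the bowl, pitcher or tong moved, and the job is handed in at about 30 s.

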